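# Slide the lens carriage home on its locking rail

### The arm

A 7-joint arm with a two-finger parallel gripper is mounted at the origin on a cart in front of the work surface, level with it; the furniture and walls round the work are solid. World frame = base frame: x ahead of the robot, y to its left, z up, the work surface at z = 0. Lengths are in m, angles in rad, forces in N, time in s.
With the tool pointing down it reaches from about 0.425 to 0.825 m from the base axis. Payload 3.6 kg.
Tool frame: the origin (TCP) lies at the very end of the fingers, on their centre line; the grasp point (between the pads) lies 19 mm behind it; z points along the fingers, y is the line along which they close (so a half turn about z gives the same grasp; the last joint's range is limited). The gripper opens to 85 mm and grips with 20 to 120 N. Pads are 22 mm wide; open, the fingers measure 114 mm over their backs; the gripper's body (76 mm by 85 mm) begins 54 mm behind the grasp point. The pads swing forward as they close: fully open they stand 13 mm farther back than shut.
Start: joints at [1.167, 0.615, -0.013, 1.423, 0.008, 1.103, -0.04], TCP at [0.24, -0.604, 0.231] pointing down, gripper open.
Joint ranges: [-3.12, 3.12], [-0.3, 2.06], [-1.34, 1.32], [0.26, 2.42], [-1.36, 4.5], [0.01, 1.98], [-2.84, 2.84]. Speed limits (rad/s): [2.79, 2.79, 3.14, 3.14, 3.14, 3.14, 3.14].

### API

Orientations are given as [roll, pitch, yaw] about the fixed x, y, z axes, in that order (R = Rz(yaw) Ry(pitch) Rx(roll)).
In Python, from workcell import env, viewer, finder gives the robot as it stands. The module is installed in compiled form; this text tells all that it offers.
- The arm moves only by the shell command python3 -m handwheel 'ROWS' [FORCE]. ROWS is text: rows parted by semicolons, each of 7 numbers parted by spaces: the shift along the world's x, y, z in cm, then the turn, a rotation vector about the world's x, y, z in degrees, then the finger opening in cm, from 0 to 8.54. In form: tx ty tz rx ry rz hand; .... A call has 1 to 8 rows; each row shifts and turns the commanded pose from where the row before left it; what a row does not reach is not made up. A row lasts 1/8 s, in which the tool goes at most 62.5 mm and 10.7 degrees, less where a joint would pass 70% of its speed; a pose out of reach is approached as far as the arm can. A call with a gripper value outside its range is refused whole. The fingers move at their own pace and stop on an object; FORCE is the grip in N (left out, the last holds). Time passes only in rows, so rows that do not move let the fingers close. It gives the time, the measured TCP pose, the force, the opening and the grip force at its end, in the units of the state.
- env.get_obs(): the state, without advancing time (a new reading comes with each control period).
- viewer.get_image(name): name is "scene" or "top"; returns (picture, depth): 420x560x3 uint8, red, green, blue; 420x560 float32, m along the optical axis (not along the pixel's ray), 0 where there is no reading.
- viewer.camera_info(name): a dict with "camera_matrix" (3x3 intrinsics, pixels), "R" (3x3) and "t" (3): a world point X has camera coordinates R X + t. Camera axes: x right, y down, z forward; pixel columns grow to the right and rows downward; lengths in m; the calibration is good to about 2 mm. A picture is of the moment at which its call begins. camera_info takes no time and is no camera call.
- env.close_job(): hands the job in; it is judged then, once.
Trained networks look in the newest picture that a camera, given by its name, has taken for a name from the list of things; names that differ only in an ending like _2 or _b are one class to them, and where a whole thing is asked for, a point or a joint stands for the part that bears it (a point fixed in the world has none). Each returns a list of dicts, best first, with "confidence" (0 to 1); they miss things now and then, are a little off and sometimes report something else, mostly with a low value. They report only what shows in the picture. A call takes as long as a camera call.
- finder.outline_of(camera, thing): "mask" (420x560 bool, what is visible of it).
- finder.spot_point(camera, thing): "point" ([x, y, z] in m, in world coordinates, good to about 4 mm: a listed point, or the origin of a listed thing).
The state is a dict: "time": time; "q": joint angles; "joint_velocities": joint speeds; "effort": joint torques, N m; "eef_pos": TCP position; "eef_rot": TCP orientation; "contact_force": force on the tool from outside, world axes, zero at the start; "ft_torque": the same for the moment, N m; "finger_gap": finger opening in m; "finger_force": force on a finger pad.
Only numpy, scipy, OpenCV 4.12 (cv2) and the standard library are available. Lean on these libraries where they do the work, as an engineer would, in place of code of your own. Each camera call takes 0.05 s, during which the arm holds its last target. There are 200 camera calls.

### The job

Of the two short locking slides on the table, take the one whose carriage carries the round lens on a post: squeeze its spring lock tab against the upright behind it and, holding it squeezed, slide the carriage along its rail fully home against the end stop. Then let go so that the tab springs back and locks it there, and leave the slide with the square mirror mount as it is.

Things in the scene. Friction and masses are not known exactly. Their poses are not given: they have to be found in the camera images.
- lens_rail: Lens slide's fixed rail: aluminium channel 246 x 64 mm lying roughly across the robot's view. Origin: centre of its underside; +y along it to the end stop (block at the left end, top 42 mm high), +x across, roughly away from the robot. On it rides a black block 124 x 60 mm, top 36 mm high, with a lens ring on a post (158 mm high in all). Which slide is left and which is right varies.
- lens_grip (a point): Pinch point on the lens carriage, 62 mm above the table; axes as the rail's. Two steel plates, 24 mm wide along y, 40 to 84 mm above the table, stand about it: the fixed upright with its outer face at x = +13 mm, and on the robot's side the ribbed tab with its outer face at x = -19 mm free, -13 mm squeezed (32, then 26 mm over both). The lens stands 74 mm away towards -y.
- lens_carriage (a joint): Position of the lens carriage along its rail (m): starts at 0 to 0.035 and grows along +y to 0.10, where it rests against the end stop. With the tab free a pawl and a row of pins keep it from leaving the first 37 mm, or the last 13 mm once it is there; with the tab held squeezed it slides all the way with about 3 N.
- lens_tab (a joint): How far the lens carriage's tab is squeezed in (m): 0 free (locked), 0.006 fully in. It takes about 9 N to start and 12 N to squeeze fully, and springs back by itself. The pawl is clear from 0.0045 on. Let go anywhere in the last 13 mm before the stop, the tab springs fully out and locks.
- mirror_grip (a point): The same point on the other slide, which is alike but carries a square black mirror mount, 48 mm high, instead of the lens. To be left alone.

How it is judged:
On the way, in this order (a step that is already met when the one before it is completed fails the run):
1. the lens carriage's lock tab is squeezed in (value of joint lens_tab above 0.004 m), for 0.2 s.
2. the lens carriage has come to the end stop (within 12 mm) with its tab still squeezed (value of joint lens_carriage above 0.088 m and value of joint lens_tab above 0.002 m), for 0.1 s.
At the end, for the whole second after the job is handed in: The lens carriage stands at rest within 12 mm of its end stop, its tab sprung back (less than 1.5 mm in) so that it is locked, and the mirror carriage is within 10 mm of where it stood (value of joint lens_carriage above 0.088 m and velocity of joint lens_carriage between -0.005 and 0.005 m/s and value of joint lens_tab below 0.0015 m and distance of mirror_grip from where it was at the start of the episode below 0.01 m); the robot touches nothing.
It fails at once if the mirror carriage was moved more than 20 mm (distance of mirror_grip from where it was at the start of the episode above 0.02 m).
It also fails if it takes over 32 s, if anything falls off the work surface, if the arm or the gripper's body presses on something with over 40 N, if the wrist force passes 120 N, or if a joint passes its speed limit or range.

## Working session

There is one attempt and no reset: what is moved stays moved. The work goes in short steps, Python scripts to look and compute and a shell command to move; the robot and the scene stay as the last step left them, time stands still between calls to the robot, and variables do not carry over. Pictures are saved under pics/ and viewed, at most 10 in all, crops included, and the job is handed in when it is done.

```bash
mkdir -p pics; cat > h.py <<'E'
from workcell import env, viewer, finder
import numpy as np, cv2
def snap(cam,fn):
    im,d=viewer.get_image(cam); cv2.imwrite('pics/'+fn,cv2.cvtColor(im,cv2.COLOR_RGB2BGR)); return im,d
E
python3 - <<'E'
from h import *
for c in('top','scene'):
    snap(c,c+'1.png')
    for n in('lens_grip','mirror_grip','lens_rail'):
        for r in finder.spot_point(c,n)[:3]: print(c,n,np.round(r['point'],4),round(r['confidence'],2))
o=env.get_obs(); print({k:np.round(o[k],3) for k in('time','q','eef_pos','eef_rot','finger_gap')})
E
```

```text
top lens_grip [ 0.4565 -0.1212  0.0646] 0.66
top mirror_grip [ 0.4766 -0.3979  0.0618] 0.92
top lens_rail [ 4.591e-01 -1.247e-01 -4.000e-04] 0.75
scene lens_grip [ 0.4569 -0.118   0.0657] 0.81
scene mirror_grip [ 0.4769 -0.3994  0.0615] 0.72
scene lens_rail [ 0.4548 -0.1248 -0.0017] 0.64
{'time': np.float64(0.4), 'q': array([ 1.166,  0.615, -0.013,  1.424,  0.008,  1.103, -0.04 ]), 'eef_pos': array([ 0.24 , -0.604,  0.231]), 'eef_rot': array([-3.141, -0.   ,  0.378]), 'finger_gap': np.float64(0.086)}
```

View pictures.

View pics/top1.png

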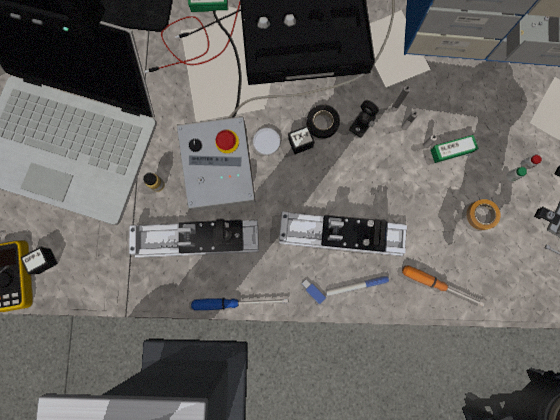

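View pics/scene1.png

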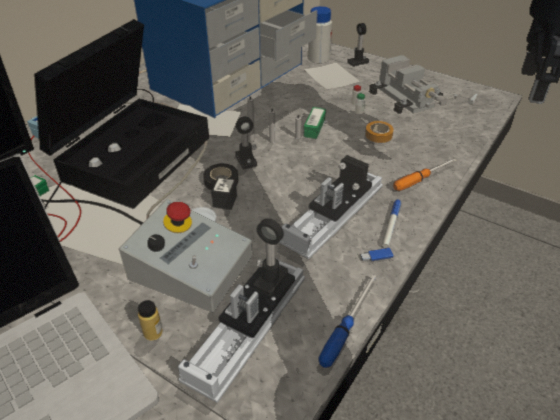

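The top view shows the lens slide on the left (cols 130–257, rows 220–257), its end stop at the left end at col 135. The mirror slide is on the right (cols 280–405). The scene view agrees: the lens ring is at (270,232), with its tab plates at (243,303).

```bash
python3 - <<'E'
from h import *
c='top'; im,d=viewer.get_image(c); I=viewer.camera_info(c);K,R,t=[np.array(I[k]) for k in('camera_matrix','R','t')]
v,u=np.mgrid[:420,:560]
P=(np.stack([(u-K[0,2])/K[0,0]*d,(v-K[1,2])/K[1,1]*d,d],-1)-t)@R
def pix(X): p=K@(R@np.array(X)+t); return np.round(p[:2]/p[2],1)
print(pix([.457,-.12,.065]),pix([.457,-.125,0]))
m=finder.outline_of(c,'lens_rail')[0]; print(m['confidence'],m['mask'].sum())
mk=m['mask']&(d>0)&(P[...,2]>.008)&(P[...,2]<.06)
r=cv2.minAreaRect(P[mk][:,:2].astype(np.float32)); print('rail rect',r)
b=cv2.boxPoints(r);print(b)
# plates
g=(d>0)&(abs(P[...,0]-.457)<.05)&(abs(P[...,1]+.12)<.045)&(P[...,2]>.065)&(P[...,2]<.1)
print(g.sum(),np.c_[u[g],v[g],np.round(P[g],4)][:60])
cv2.imwrite('pics/z.png',cv2.resize(cv2.cvtColor(im[205:270,120:270],cv2.COLOR_RGB2BGR),None,fx=5,fy=5,interpolation=cv2.INTER_CUBIC))
E
```

```text
[186.9 234.6] [196.3 238.1]
0.53 1959
rail rect ((0.45865193009376526, -0.15696018934249878), (0.05913461744785309, 0.12661407887935638), 4.00798225402832)
[[ 0.42473206 -0.0958746 ]
 [ 0.4335818  -0.22217903]
 [ 0.4925718  -0.21804577]
 [ 0.48372206 -0.09174135]]
175 [[ 1.790e+02  2.270e+02  4.687e-01 -1.088e-01  8.320e-02]
 [ 1.800e+02  2.270e+02  4.687e-01 -1.107e-01  8.360e-02]
 [ 1.810e+02  2.270e+02  4.686e-01 -1.127e-01  8.470e-02]
 [ 1.820e+02  2.270e+02  4.691e-01 -1.136e-01  8.040e-02]
 [ 1.830e+02  2.270e+02  4.688e-01 -1.161e-01  8.340e-02]
 [ 1.840e+02  2.270e+02  4.688e-01 -1.181e-01  8.410e-02]
 [ 1.850e+02  2.270e+02  4.691e-01 -1.195e-01  8.220e-02]
 [ 1.860e+02  2.270e+02  4.689e-01 -1.217e-01  8.400e-02]
 [ 1.870e+02  2.270e+02  4.690e-01 -1.234e-01  8.320e-02]
 [ 1.880e+02  2.270e+02  4.695e-01 -1.244e-01  7.960e-02]
 [ 1.890e+02  2.270e+02  4.689e-01 -1.274e-01  8.480e-02]
 [ 1.900e+02  2.270e+02  4.691e-01 -1.290e-01  8.390e-02]
 [ 1.780e+02  2.280e+02  4.665e-01 -1.076e-01  8.550e-02]
 [ 1.790e+02  2.280e+02  4.668e-01 -1.088e-01  8.310e-02]
 [ 1.800e+02  2.280
[... 1949 characters left out ...]
02]
 [ 1.840e+02  2.300e+02  4.635e-01 -1.181e-01  8.240e-02]
 [ 1.850e+02  2.300e+02  4.632e-01 -1.205e-01  8.510e-02]
 [ 1.860e+02  2.300e+02  4.635e-01 -1.218e-01  8.280e-02]
 [ 1.870e+02  2.300e+02  4.635e-01 -1.239e-01  8.380e-02]
 [ 1.880e+02  2.300e+02  4.635e-01 -1.257e-01  8.380e-02]
 [ 1.890e+02  2.300e+02  4.637e-01 -1.271e-01  8.210e-02]
 [ 1.900e+02  2.300e+02  4.635e-01 -1.296e-01  8.510e-02]
 [ 1.910e+02  2.300e+02  4.643e-01 -1.300e-01  7.810e-02]
 [ 1.920e+02  2.300e+02  4.654e-01 -1.299e-01  6.880e-02]
 [ 1.780e+02  2.310e+02  4.615e-01 -1.068e-01  8.090e-02]
 [ 1.790e+02  2.310e+02  4.615e-01 -1.088e-01  8.140e-02]
 [ 1.800e+02  2.310e+02  4.611e-01 -1.117e-01  8.590e-02]]
```

View pics/z.png

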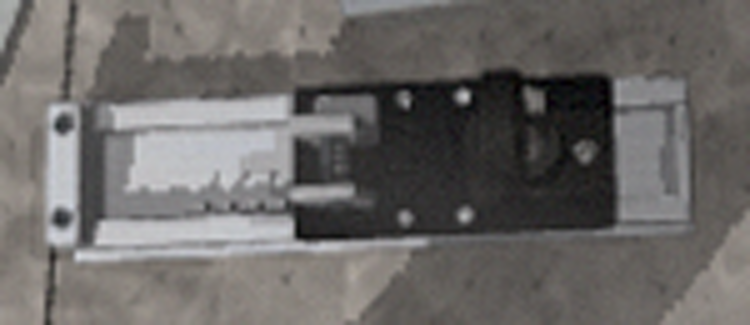

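Grip is near (0.4565, -0.119, 0.062) with the rail yawed about +4°. That matches the plate tops in depth (84 mm high, outer face at x = 0.469). The free plates centre on x ≈ 0.4535. The tool needs yaw 94°, a turn of +72°.

```bash
python3 -m handwheel '2.1 4.9 0 0 0 7.2 6.5;2.1 4.9 0 0 0 7.2 6.5;2.1 4.9 0 0 0 7.2 6.5;2.1 4.9 0 0 0 7.2 6.5;2.1 4.9 0 0 0 7.2 6.5;2.1 4.9 0 0 0 7.2 6.5;2.1 4.9 0 0 0 7.2 6.5;2.1 4.9 0 0 0 7.2 6.5' 30
```

```text
time: 1.5
eef_pos: [0.4085, -0.2107, 0.2318]
eef_rot: [3.14, 0.001, 1.387]
contact_force: [0.5, -1.2, 0.1]
finger_gap: 0.0648
finger_force: 0.0
```

```bash
python3 -m handwheel '2.3 4.6 0 0 0 7.4 6.5;2.3 4.7 0 0 0 7.4 6.5;0 0 -4 0 0 0 6;0 0 -4 0 0 0 6;0 0 -2 0 0 0 6;0 0 0 0 0 0 6' 30
python3 - <<'E'
from h import *
o=env.get_obs();print(np.round(o['eef_pos'],4),np.round(o['eef_rot'],3))
for c in('top','scene'):
    snap(c,c+'2.png')
r=finder.spot_point('scene','lens_grip')[:2];print(r)
E
```

```text
time: 2.25
eef_pos: [0.4529, -0.119, 0.1303]
eef_rot: [-3.139, -0.001, 1.642]
contact_force: [-0.2, 0.2, 1.4]
finger_gap: 0.0602
finger_force: 0.0
[ 0.4529 -0.119   0.1303] [-3.139e+00 -1.000e-03  1.642e+00]
[{'point': [0.4571, -0.1194, 0.0666], 'confidence': 0.73}]
```

View pics/scene2.png

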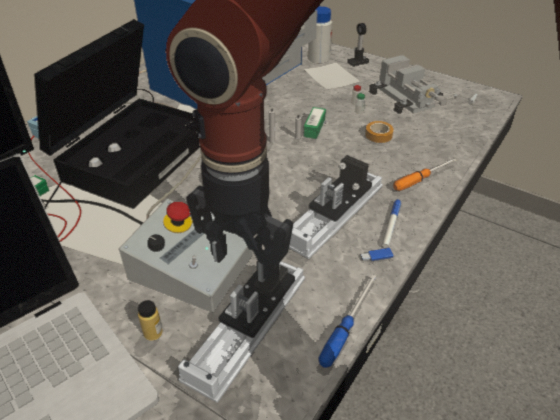

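The open fingers straddle the two plates (about (243,303)) and are clear of the lens. Going down with a +3.5 mm x shift, so the fixed upright takes no side load once the tab is squeezed.

```bash
python3 -m handwheel '0.35 0 -3 0 0 0 6;0 0 -2.5 0 0 0 6;0 0 -2 0 0 0 6;0 0 -0.9 0 0 0 6;0 0 0 0 0 0 6' 35
python3 -m handwheel '0 0 0 0 0 0 4;0 0 0 0 0 0 3;0 0 0 0 0 0 2;0 0 0 0 0 0 2;0 0 0 0 0 0 2;0 0 0 0 0 0 2' 35
```

```text
time: 3.02
eef_pos: [0.4577, -0.1192, 0.0477]
eef_rot: [3.141, 0.0, 1.641]
contact_force: [0.7, -0.0, -0.4]
finger_gap: 0.0599
finger_force: 0.0
time: 3.78
eef_pos: [0.4574, -0.1193, 0.0484]
eef_rot: [-3.142, 0.001, 1.639]
contact_force: [-0.2, 0.2, 6.6]
finger_gap: 0.0248
finger_force: 37.4
```

Squeezed (gap ≈ 25 mm, 37 N). Sliding along the rail direction (-0.07, 0.998).

```bash
python3 -m handwheel '0 0 0 0 0 0 2;-0.04 0.5 0 0 0 0 2;-0.04 0.6 0 0 0 0 2;-0.04 0.6 0 0 0 0 2;-0.04 0.6 0 0 0 0 2;-0.04 0.6 0 0 0 0 2;-0.04 0.6 0 0 0 0 2;-0.04 0.5 0 0 0 0 2' 35
```

```text
time: 4.78
eef_pos: [0.4547, -0.0806, 0.0483]
eef_rot: [-3.142, 0.002, 1.638]
contact_force: [-0.3, -2.6, 6.6]
finger_gap: 0.0248
finger_force: 37.2
```

Moving with about 3 N, as expected.

```bash
python3 -m handwheel '-0.04 0.6 0 0 0 0 2;-0.04 0.6 0 0 0 0 2;-0.04 0.6 0 0 0 0 2;-0.04 0.5 0 0 0 0 2;-0.03 0.5 0 0 0 0 2;-0.03 0.4 0 0 0 0 2;-0.02 0.3 0 0 0 0 2;0 0 0 0 0 0 2' 35
```

```text
time: 5.78
eef_pos: [0.4523, -0.045, 0.0484]
eef_rot: [3.142, 0.002, 1.639]
contact_force: [1.0, -0.0, 7.0]
finger_gap: 0.0246
finger_force: 37.4
```

```bash
python3 -m handwheel '-0.02 0.3 0 0 0 0 2;-0.02 0.3 0 0 0 0 2;-0.02 0.3 0 0 0 0 2;0 0 0 0 0 0 2' 35; python3 - <<'E'
from h import *
im,_=snap('top','top3.png'); cv2.imwrite('pics/z3.png',cv2.resize(cv2.cvtColor(im[195:280,110:270],cv2.COLOR_RGB2BGR),None,fx=5,fy=5,interpolation=cv2.INTER_CUBIC))
E
```

```text
time: 6.28
eef_pos: [0.452, -0.0407, 0.0483]
eef_rot: [-3.141, 0.007, 1.635]
contact_force: [1.2, -10.2, 6.0]
finger_gap: 0.025
finger_force: 35.3
```

View pics/z3.png

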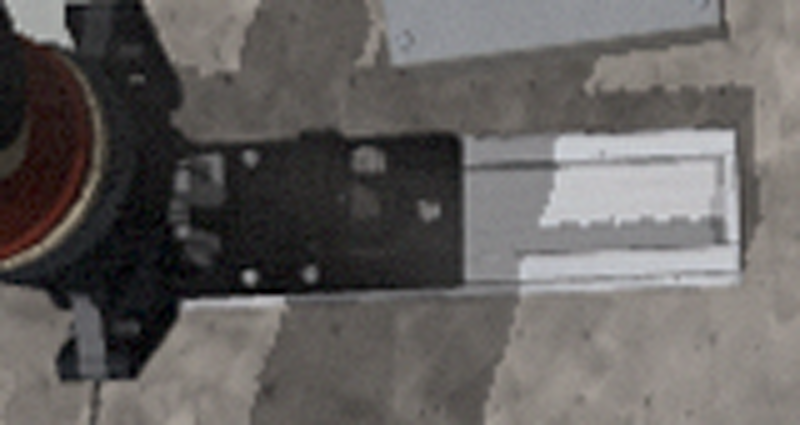

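The carriage has moved 40 px (about 77 mm), with its right edge going from col 242 to col 202. That leaves about 14 mm for the stop block, and the push force rose to 10 N, so it is home. Releasing and lifting away.

```bash
python3 -m handwheel '0 0 0 0 0 0 3;0 0 0 0 0 0 4.5;0 0 0 0 0 0 6;0 0 0 0 0 0 6;0 0 2 0 0 0 6;0 0 4 0 0 0 6;0 0 5 0 0 0 6;0 0 5 0 0 0 6'
python3 -m handwheel '-0.5 -4 0 0 0 -6 6;-1.4 -5 0 0 0 -7 6;-1.4 -5 0 0 0 -7 6;-1.4 -5 0 0 0 -7 6;-2 -5 0 0 0 -7 6;-2 -5 0 0 0 -7 6;-2 -5 0 0 0 -7 6;0 0 0 0 0 0 6'
python3 - <<'E'
from h import *
snap('top','top4.png');snap('scene','scene4.png')
for c in('top','scene'):
  for n in('lens_grip','mirror_grip'):
    for r in finder.spot_point(c,n)[:1]: print(c,n,np.round(r['point'],4),round(r['confidence'],2))
im=cv2.imread('pics/top4.png'); cv2.imwrite('pics/z4.png',cv2.resize(im[205:270,110:270],None,fx=5,fy=5,interpolation=cv2.INTER_CUBIC))
E
```

```text
time: 7.32
eef_pos: [0.4514, -0.0347, 0.2089]
eef_rot: [3.141, -0.001, 1.642]
contact_force: [-0.1, -0.5, -0.6]
finger_gap: 0.0596
finger_force: 0.0
time: 8.32
eef_pos: [0.3417, -0.3796, 0.2071]
eef_rot: [3.141, 0.003, 0.795]
contact_force: [0.4, 0.8, -0.5]
finger_gap: 0.0597
finger_force: 0.0
top lens_grip [ 0.4545 -0.0445  0.0629] 0.79
top mirror_grip [ 0.4755 -0.3973  0.0651] 0.67
scene lens_grip [ 0.4525 -0.0411  0.0668] 0.72
scene mirror_grip [ 0.4783 -0.3959  0.0598] 0.66
```

View pics/z4.png

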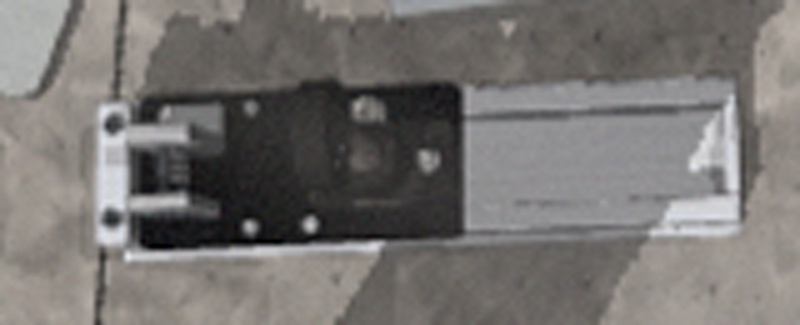

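The carriage sits against the end stop (zoom col 135), and the plate spacing matches the free spacing before the squeeze, about 68 px. The mirror slide has not moved. Handing in.

```bash
python3 -c "
from workcell import env
print(env.close_job())"
```

```text
the job is handed in; nothing more can be done
None
```

I slid the lens carriage home against its end stop with the tab squeezed, then released it so the tab sprang back; the mirror slide is untouched, and the job was handed in at about 8.5 s (no verdict was returned).

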